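Swap the model-car bodies onto their own chassis

TASK

The three model-car body shells sit on the wrong chassis: put each shell on the chassis of its own colour, fully seated, square and facing the chassis' front, using the empty cork pad as a place to park one on the way. Lift the shells straight off, without tipping them over or dragging the chassis up or along; leave the chassis where they stand and do not disturb the spare wheel or the paint jars.

Things in the scene. Friction and masses are not known exactly. Their poses are not given: they have to be found in the camera images.
- shell_red: red model-car shell with a clear light bar across the roof: hollow box open below, 132 (x) x 52 mm (y), 3 mm walls, 60 g. Origin: centre of lower rim; z up, +x to the bonnet. Cabin x -66 to +20 mm, flat upright sides 52 mm apart, roof 60 mm above origin (trim to 65); bonnet 26 mm high. Grip across the cabin near x = -10 mm. Starts seated on the yellow chassis.
- shell_yellow: yellow model-car shell with a spare wheel lying on the bonnet: hollow box open below, 132 (x) x 52 mm (y), 3 mm walls, 60 g. Origin: centre of lower rim; z up, +x to the bonnet. Cabin x -66 to +20 mm, flat upright sides 52 mm apart, roof 60 mm above origin (trim to 65); bonnet 26 mm high. Grip across the cabin near x = -10 mm. Starts seated on the green chassis.
- shell_green: green model-car shell with a thin dark roof rack: hollow box open below, 132 (x) x 52 mm (y), 3 mm walls, 60 g. Origin: centre of lower rim; z up, +x to the bonnet. Cabin x -66 to +20 mm, flat upright sides 52 mm apart, roof 60 mm above origin (trim to 65); bonnet 26 mm high. Grip across the cabin near x = -10 mm. Starts seated on the red chassis.
- chassis_red: Loose model chassis, red bumpers (13 mm show beyond the shell at each end), hubs and seat; 172 (x) x 92 mm (y), 250 g, wheels fixed. Origin: on the table below its centre; z up, +x to its front. Deck 35 mm up: a shell is home with its rim on the deck, origin over origin, bonnet to front, about 9 mm play round seat and engine. Seat back, 40 mm above the deck at x -40 mm, stops reversed fitting.
- chassis_yellow: Loose model chassis, yellow bumpers (13 mm show beyond the shell at each end), hubs and seat; 172 (x) x 92 mm (y), 250 g, wheels fixed. Origin: on the table below its centre; z up, +x to its front. Deck 35 mm up: a shell is home with its rim on the deck, origin over origin, bonnet to front, about 9 mm play round seat and engine. Seat back, 40 mm above the deck at x -40 mm, stops reversed fitting.
- chassis_green: Loose model chassis, green bumpers (13 mm show beyond the shell at each end), hubs and seat; 172 (x) x 92 mm (y), 250 g, wheels fixed. Origin: on the table below its centre; z up, +x to its front. Deck 35 mm up: a shell is home with its rim on the deck, origin over origin, bonnet to front, about 9 mm play round seat and engine. Seat back, 40 mm above the deck at x -40 mm, stops reversed fitting.
- pad: flat cork pad fixed on the table, 170 mm (x) by 100 mm (y), 6 mm thick; empty, the free spot for parking a shell. Origin: centre of its underside.
- spare_wheel: bystander: small loose black model wheel with steel hub lying flat, 30 mm across, 10 mm high; origin at the centre of its underside.
- jar_grey: bystander: small paint jar with grey cap, 34 mm across, 50 mm high, standing loose; origin at the centre of its underside.
- jar_black: bystander: small paint jar with black cap, 34 mm across, 50 mm high, standing loose; origin at the centre of its underside.
Not all that is in view belongs to the job. Of the things like the shell_red, leave any that is purple; of the rest the smaller one is meant.

How it is judged:
At the end, for the whole second after the job is handed in: Each shell rests on the chassis of its own colour: origin within 14 mm horizontally of the chassis origin, rim 31 to 39 mm above it (deck height 35 mm), turned less than 0.2 rad from it, shell and chassis upright within 0.08 rad, everything at rest (horizontal distance between shell_red and chassis_red below 0.014 m and z of shell_red in the frame of chassis_red between 0.031 and 0.039 m and angle between the x axis of shell_red and the x axis of chassis_red, either way round below 0.2 rad and angle between each of shell_red, chassis_red, shell_yellow, chassis_yellow, shell_green, chassis_green's own z axis and vertical below 0.08 rad and linear speed of each of shell_red, chassis_red, shell_yellow, chassis_yellow, shell_green, chassis_green below 0.02 m/s and angular speed of each of shell_red, shell_yellow, shell_green below 0.2 rad/s and horizontal distance between shell_yellow and chassis_yellow below 0.014 m and z of shell_yellow in the frame of chassis_yellow between 0.031 and 0.039 m and angle between the x axis of shell_yellow and the x axis of chassis_yellow, either way round below 0.2 rad and horizontal distance between shell_green and chassis_green below 0.014 m and z of shell_green in the frame of chassis_green between 0.031 and 0.039 m and angle between the x axis of shell_green and the x axis of chassis_green, either way round below 0.2 rad); the robot touches nothing.
It fails at once if a chassis is lifted (15 mm off the table) or shifted more than 40 mm (height (world z) of any of chassis_red, chassis_yellow, chassis_green above 0.015 m or distance of any of chassis_red, chassis_yellow, chassis_green from where it was at the start of the episode above 0.04 m).
It fails at once if a shell is tipped over (angle between any of shell_red, shell_yellow, shell_green's own z axis and vertical above 0.7 rad).
It fails at once if the spare wheel or a paint jar is moved more than 30 mm or a jar is knocked over (distance of any of spare_wheel, jar_grey, jar_black from where it was at the start of the episode above 0.03 m or angle between any of jar_grey, jar_black's own z axis and vertical above 0.5 rad).
It also fails if it takes over 106 s, if anything falls off the work surface, if the arm or the gripper's body presses on something with over 40 N, if the wrist force passes 120 N, or if a joint passes its speed limit or range.

ROBOT

A 6-joint arm with a two-finger parallel gripper is mounted at the origin on the work surface. World frame = base frame: x ahead of the robot, y to its left, z up, the work surface at z = 0. Lengths are in m, angles in rad, forces in N, time in s.
With the tool pointing down it reaches from about 0.25 to 0.725 m from the base axis. Payload 4 kg.
Tool frame: the origin (TCP) lies between the finger pads; the fingertips stand 14 mm ahead of it and the grasp point (between the pads) lies 5 mm behind it; z points along the fingers, y is the line along which they close (so a half turn about z gives the same grasp; the last joint's range is limited). The gripper opens to 85 mm and grips with 20 to 120 N. Pads are 22 mm wide; open, the fingers measure 114 mm over their backs; the gripper's body (76 mm by 85 mm) begins 54 mm behind the grasp point. The pads swing forward as they close: fully open they stand 13 mm farther back than shut.
Start: joints at [1.31, 0.241, 0.005, 1.335, 0, 1.571], TCP at [0.129, 0.483, 0.245] pointing down, gripper open.
Joint ranges: [-2.72, 2.72], [-1.05, 1.87], [-1.09, 1.28], [-1.99, 2.15], [-1.42, 1.44], [-3.14, 3.14]. Speed limits (rad/s): [2.79, 2.79, 3.14, 3.14, 3.14, 3.14].

INTERFACE

Orientations are given as a unit quaternion [x, y, z, w].
In Python, from bench import state, read_camera, camera_info, close_job gives the robot as it stands. The module is installed in compiled form; this text tells all that it offers.
- The arm moves only by the tool arm_command, never from a script. Its argument "moves" is a list of rows, each an object of numbers: "dx", "dy", "dz": the shift along the tool's x, y, z each as a share of 0.25 m, from -1 to 1; "ax", "ay", "az": the turn, a rotation vector about the tool's x, y, z each as a share of 2 rad, from -1 to 1. In form: [{"dx": .., "dy": .., "dz": .., "ax": .., "ay": .., "az": ..}, ...]. A call has 1 to 20 rows; each row shifts and turns the commanded pose from where the row before left it, along the tool's axes as they then stand; what a row does not reach is not made up. A row lasts 1/8 s, in which the tool goes at most 62.5 mm and 10.7 degrees, less where a joint would pass 70% of its speed; a pose out of reach is approached as far as the arm can. A call with a number of a shift or a turn outside -1 to 1 is refused whole. A call with a gripper value outside its range is refused whole. "gripper" is the closure, from -1 (fully open) to 1 (shut), so that 0 is half open, set as the call begins (left out, the last holds). The fingers move at their own pace and stop on an object; "force" is the grip in N (left out, the last holds). Time passes only in rows, so rows that do not move let the fingers close. It gives the time, the measured TCP pose, the force, the opening and the grip force at its end, in the units of the state.
- state(): the state, without advancing time (a new reading comes with each control period).
- read_camera(name): name is "scene" or "top" or "wrist"; returns the picture (480x640x3 uint8, red, green, blue); there is no depth.
- camera_info(name): a dict with "fx", "fy", "cx", "cy" (pixels), "R" (3x3) and "t" (3): a world point X has camera coordinates R X + t; the wrist camera has in their place "mount" (4x4, takes a point from camera to tool coordinates, whose origin is the TCP and whose axes are the flange's). Camera axes: x right, y down, z forward; pixel columns grow to the right and rows downward; lengths in m; the calibration is good to about 2 mm. A picture is of the moment at which its call begins: read the wrist's pose just before it. camera_info takes no time and is no camera call.
- close_job(): hands the job in; it is judged then, once.
The state is a dict: "time_s": time; "joint_positions": joint angles; "qvel": joint speeds; "joint_torque": joint torques, N m; "eef_pos": TCP position; "tcp_rot": TCP orientation; "force": force on the tool from outside, world axes, zero at the start; "torque": the same for the moment, N m; "opening": finger opening in m; "grip_force": force on a finger pad.
Only numpy, scipy, OpenCV 4.12 (cv2) and the standard library are available. Lean on these libraries where they do the work, as an engineer would, in place of code of your own. Each camera call takes 0.05 s, during which the arm holds its last target. There are 200 camera calls.

## Working session

There is one attempt and no reset: what is moved stays moved. The work goes in short steps, Python scripts to look and compute and a tool call to move; the robot and the scene stay as the last step left them, time stands still between calls to the robot, and variables do not carry over. Pictures are saved under pics/ and viewed, at most 14 in all, crops included, and the job is handed in when it is done.

Besides the shell and the picture viewer there is one more tool, called after "Call:" as a command line: name --argument value ..., lists and objects as JSON in quotes. arm_command: Moves the arm, as the interface text tells. Its arguments: {"type":"object","properties":{"moves":{"type":"array"},"gripper":{"type":"number"},"force":{"type":"number"}},"required":["moves"]}

```bash
mkdir -p pics; python3 - <<'E'
from bench import *
import cv2
for n in("scene","top"):
    cv2.imwrite(f"pics/{n}.png",read_camera(n)[:,:,::-1])
    print(n,camera_info(n))
print(camera_info("wrist")); print(state())
E
```

```text
scene {'fx': 518.0349430446901, 'fy': 518.0349430446901, 'cx': 318.84884437701794, 'cy': 245.93306264033959, 'R': array([[ 0.70956235,  0.70462291, -0.00527486],
       [ 0.51041785, -0.51912799, -0.68555069],
       [-0.48579305,  0.48374858, -0.72800579]]), 't': array([-0.40939634, -0.20265436,  1.1970287 ])}
top {'fx': 570.3622014034963, 'fy': 570.3622014034963, 'cx': 313.724776216698, 'cy': 231.73648983547005, 'R': array([[-0.01388701, -0.99980394, -0.01411483],
       [-0.99024784,  0.01570855, -0.13842853],
       [ 0.13862312,  0.01205483, -0.99027184]]), 't': array([0.08811951, 0.53001064, 1.32312756])}
{'fx': 389.832961135808, 'fy': 389.832961135808, 'cx': 312.792967674579, 'cy': 231.22779089100462, 'mount': array([[ 4.86973880e-04, -9.65763305e-01, -2.59424364e-01,
         6.54572531e-02],
       [ 9.99999864e-01,  4.22289245e-04,  3.05069095e-04,
        -6.40604557e-04],
       [-1.85072419e-04, -2.59424478e-01,  9.65763380e-01,
        -1.28625866e-01],
       [ 0.00000000e+00,  0.00000000e+00,  0.00000000e+00,
         1.00000000e+00]])}
{'time_s': 0.1, 'joint_positions': array([1.30999340e+00, 2.41296050e-01, 3.88202267e-03, 1.33520467e+00,
       3.88120899e-06, 1.57081876e+00]), 'qvel': array([-0.00057828,  0.00026791,  0.00189443,  0.00178049,  0.00339081,
        0.00089561]), 'joint_torque': array([ 7.12160436e-04, -3.73137510e+01,  2.53010041e+01,  1.08609768e-02,
        1.16286178e-04,  2.17536090e-06]), 'eef_pos': array([0.12879035, 0.48257945, 0.24453153]), 'tcp_rot': array([ 1.30043276e-01,  9.91507900e-01, -9.03196607e-04, -1.20397234e-04]), 'force': array([0.78573988, 0.24676532, 0.45570897]), 'torque': array([ 0.02000801, -0.00059876,  0.00039288]), 'grip_force': 0.0, 'opening': 0.08530767718074857}
```

View pics/top.png

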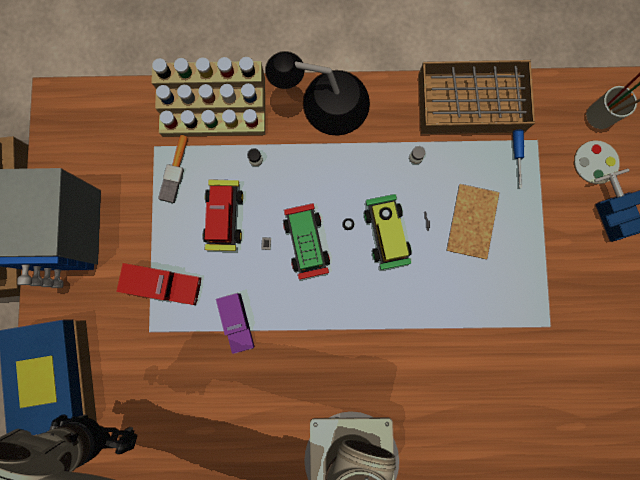

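View pics/scene.png

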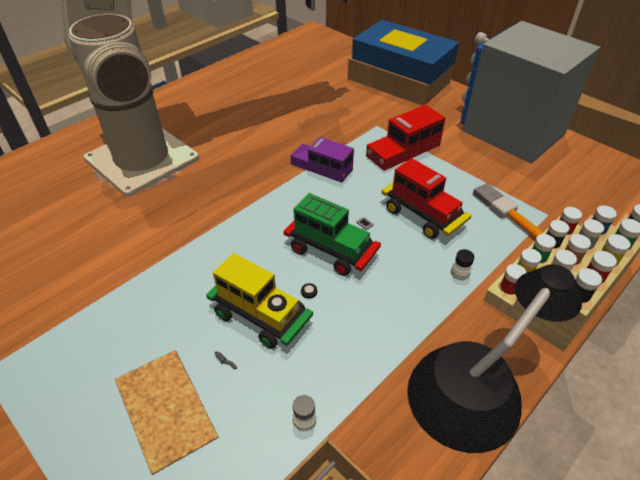

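Three things could pass for the red shell. The one on the yellow chassis (top 222,215) is the smaller red. The larger loose red car is at (160,284) and the purple one at (235,322). I choose the one at (222,215). All bonnets point to about +x (up in the top view). Next I triangulate the bumpers and take one close crop to check the choice.

```bash
cat > h.py <<'E'
from bench import *
import numpy as np, cv2
from scipy.spatial.transform import Rotation as Ro
def cam(n,st=None):
    c=camera_info(n); K=np.array([[c['fx'],0,c['cx']],[0,c['fy'],c['cy']],[0,0,1]])
    if n!='wrist': return K,np.array(c['R']),np.array(c['t'])
    Rt=Ro.from_quat(st['tcp_rot']).as_matrix(); M=np.array(c['mount'])
    Rc=Rt@M[:3,:3]; p=Rt@M[:3,3]+st['eef_pos']; return K,Rc.T,-Rc.T@p
def plane(C,uv,z):
    K,R,t=C; uv=np.atleast_2d(np.array(uv,float)); d=(np.c_[uv,np.ones(len(uv))]@np.linalg.inv(K).T)@R; o=-R.T@t
    return o+d*((z-o[2])/d[:,2])[:,None]
def tri(C1,u1,C2,u2):
    P=[C[0]@np.c_[C[1],C[2]] for C in(C1,C2)]
    X=cv2.triangulatePoints(P[0],P[1],np.array(u1,float).reshape(2,1),np.array(u2,float).reshape(2,1)); return (X[:3]/X[3]).ravel()
H={'red':(0,8),'yellow':(24,34),'green':(48,72)}
def mask(im,c,s=110,v=60):
    h=cv2.cvtColor(im,cv2.COLOR_RGB2HSV); lo,hi=H[c]
    m=cv2.inRange(h,(lo,s,v),(hi,255,255))
    if c=='red': m|=cv2.inRange(h,(172,s,v),(180,255,255))
    return m
def blobs(m,amin=40):
    n,l,s,c=cv2.connectedComponentsWithStats(m); return [(s[i,4],c[i].round(1),s[i,:4]) for i in range(1,n) if s[i,4]>=amin]
def goto(x,y,z,yaw):
    """yaw: heading of car x axis; tool x = -car x; prints turn share and shift shares after the turn"""
    st=state(); R=Ro.from_quat(st['tcp_rot']).as_matrix()
    T=np.array([[-np.cos(yaw),np.sin(yaw),0],[-np.sin(yaw),-np.cos(yaw),0],[0,0,1]])
    T=np.c_[[-np.cos(yaw),-np.sin(yaw),0],[-np.sin(yaw),np.cos(yaw),0],[0,0,-1]]
    rv=Ro.from_matrix(R.T@T).as_rotvec(); d=T.T@(np.array([x,y,z])-st['eef_pos'])
    print('turn share',(rv/2).round(3),'then shift share',(d/.25).round(3))
E
python3 - <<'E'
from h import *
for n in("top","scene"):
    im=cv2.imread(f"pics/{n}.png")[:,:,::-1].copy()
    for c in H:
        print(n,c)
        for b in blobs(mask(im,c),25):
            if n=='scene' and not(180<b[1][0]<480 and 100<b[1][1]<350): continue
            if n=='top' and not(150<b[1][0]<520 and 140<b[1][1]<330): continue
            print(b[0],b[1],b[2])
im=cv2.imread("pics/top.png"); cv2.imwrite("pics/crop.png",cv2.resize(im[165:290,190:430],None,fx=3.3,fy=3.3,interpolation=cv2.INTER_CUBIC))
h=cv2.cvtColor(im,cv2.COLOR_BGR2HSV); m=cv2.inRange(h,(8,80,90),(25,255,255)); m[:180]=0;m[265:]=0;m[:,:440]=0;m[:,505:]=0
r=cv2.minAreaRect(cv2.findNonZero(m)); print(r); C=cam('top'); print(plane(C,[r[0]],.006),plane(C,cv2.boxPoints(r),.006).round(3))
E
```

```text
top red
1208 [217.8 212.8] [204 186  28  54]
169 [298.8 209. ] [284 204  30  11]
188 [312.8 272.9] [298 268  31  11]
720 [183.6 288.5] [169 273  30  32]
top yellow
163 [222.9 182.5] [209 180  30   6]
1179 [390.8 232. ] [372 201  37  59]
181 [220.2 247.3] [205 244  31   7]
top green
158 [380.7 199.5] [366 195  30  11]
1002 [304.8 237.5] [289 210  34  59]
92 [306.9 246. ] [301 242  13   9]
177 [394.9 263.5] [380 258  31  12]
scene red
4641 [415.7 162.3] [367 104  95 121]
91 [289.2 228.9] [284 221  11  15]
303 [367.  255.4] [355 241  26  30]
51 [296.7 247.8] [293 244   8   9]
57 [340.2 268.8] [336 265   9   9]
scene yellow
57 [387.8 187.9] [382 183  11  10]
206 [456.9 222.1] [444 212  27  23]
1408 [243.3 274.2] [213 253  61  44]
583 [277.3 306. ] [256 287  43  37]
scene green
820 [320.6 210.6] [294 193  54  35]
75 [300.8 228. ] [295 221  12  15]
687 [349.7 238.9] [333 223  37  36]
69 [314.3 234.1] [308 229  13  13]
60 [326.  239.3] [321 233  12  13]
76 [211.8 293.2] [207 286  10  14]
388 [296.  326.2] [280 309  33  36]
28 [265.2 340.6] [262 337   7   9]
((472.91729736328125, 221.1775360107422), (41.266422271728516, 68.47122192382812), 10.954063415527344)
[[ 0.55550338 -0.30783376  0.006     ]] [[ 0.484 -0.239  0.006]
 [ 0.65  -0.279  0.006]
 [ 0.628 -0.377  0.006]
 [ 0.463 -0.336  0.006]]
```

View pics/crop.png

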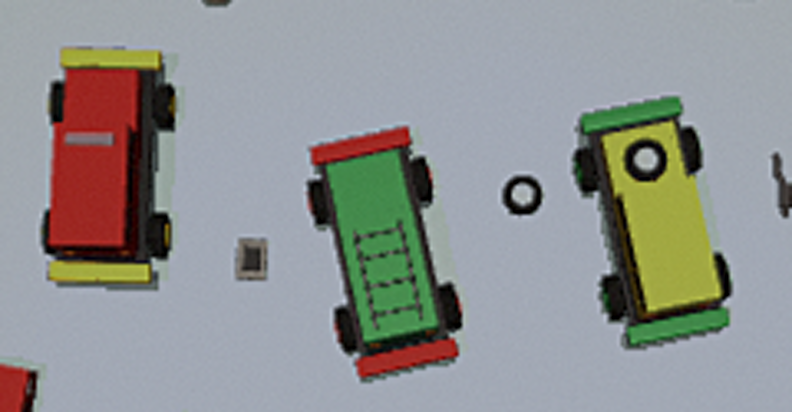

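The crop shows the small red shell with its light bar on the yellow bumpers at (222,215). The green shell with rack is on the red bumpers, and the yellow one with bonnet wheel is on the green bumpers.

```bash
python3 - <<'E'
from h import *
C=cam('top');S=cam('scene')
B={'yellow':((222.9,182.5),(220.2,247.3),(456.9,222.1)),'red':((298.8,209),(312.8,272.9),(367,255.4)),'green':((380.7,199.5),(394.9,263.5),(296,326.2))}
for c,(f,r,s) in B.items():
    print(c,'front tri',tri(C,f,S,s).round(3))
    P=plane(C,[f,r],.03); d=P[0]-P[1]; print(P.mean(0).round(4),'yaw',np.arctan2(d[1],d[0]).round(3),'len',np.linalg.norm(d).round(4))
print('pad yaw',np.arctan2(-.04,.166), 'wheel',plane(C,(348,224),.01),'jars',plane(C,[(254,156),(418,154)],.05).round(3))
goto(.47,-.14,.29,-.2)
E
```

```text
yellow front tri [0.656 0.299 0.033]
[0.5775 0.3023 0.03  ] yaw -0.033 len 0.1587
red front tri [0.588 0.115 0.03 ]
[0.511  0.0997 0.03  ] yaw 0.202 len 0.1578
green front tri [ 0.608 -0.083  0.03 ]
[ 0.5307 -0.0969  0.03  ] yaw 0.185 len 0.1579
pad yaw -0.23645614219991715 wheel [[ 0.55281872 -0.00321878  0.01      ]] jars [[ 0.716  0.222  0.05 ]
 [ 0.714 -0.173  0.05 ]]
turn share [-0.001 -0.    -0.03 ] then shift share [-1.832 -2.17  -0.182]
```

```bash
python3 -c "
from h import *
goto(.521,-.099,.25,.19)"
```

```text
turn share [-0.001 -0.    -0.225] then shift share [-1.101 -2.581 -0.022]
```

Call:
arm_command --moves '[{"az": -0.075},{"az": -0.075},{"az": -0.075},{"dx": -0.04,"dy": -0.1},{"dx": -0.08,"dy": -0.19},{"dx": -0.08,"dy": -0.19},{"dx": -0.08,"dy": -0.19},{"dx": -0.08,"dy": -0.19},{"dx": -0.08,"dy": -0.19},{"dx": -0.08,"dy": -0.19},{"dx": -0.08,"dy": -0.19},{"dx": -0.08,"dy": -0.19},{"dx": -0.08,"dy": -0.19},{"dx": -0.08,"dy": -0.19},{"dx": -0.08,"dy": -0.19},{"dx": -0.08,"dy": -0.19},{"dx": -0.08,"dy": -0.19},{"dx": -0.04,"dy": -0.1},{}]' --gripper -1 --force 40

```text
schema error: expected keys dx, dy, dz, ax, ay, az
```

```bash
cat >> h.py <<'E'
def look(name,shell,chassis,zr=.095,zb=.03,save=True):
    st=state(); im=read_camera('wrist'); cv2.imwrite(f'pics/{name}.png',im[:,:,::-1]); C=cam('wrist',st)
    for c in filter(None,(shell,chassis)):
        print(c)
        for a,p,b in sorted(blobs(mask(im,c),250),key=lambda t:-t[0])[:6]: print(a,p,b,plane(C,p,zr if c==shell else zb).round(4)[0])
    return im,C
E
python3 -c "
from h import *
look('w1','yellow','green')
goto(.521,-.099,.25,.19)"
```

```text
yellow
9337 [604.9 248.1] [555 172  85 156] [0.2062 0.6868 0.095 ]
green
turn share [-0.001 -0.    -0.225] then shift share [-1.101 -2.581 -0.022]
```

View pics/w1.png

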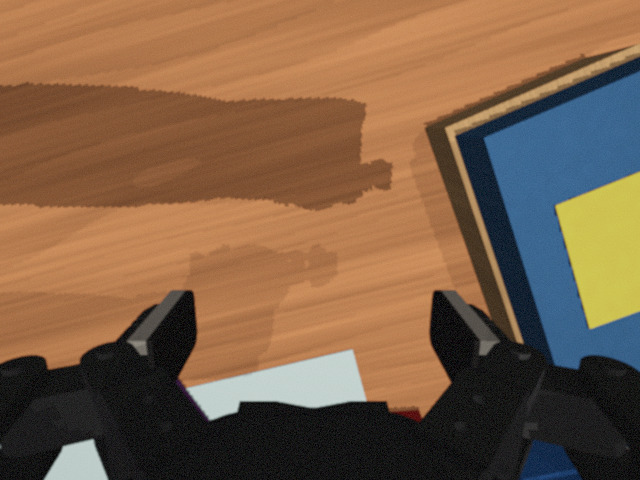

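The move was refused because every row needs all six keys, so the picture still shows the start view: fingers at (190,340) and (435,340), bare table. I send it again in full form.

Call:
arm_command --moves '[{"dx": 0,"dy": 0,"dz": 0,"ax": 0,"ay": 0,"az": -0.075},{"dx": 0,"dy": 0,"dz": 0,"ax": 0,"ay": 0,"az": -0.075},{"dx": 0,"dy": 0,"dz": 0,"ax": 0,"ay": 0,"az": -0.075},{"dx": -0.04,"dy": -0.1,"dz": 0,"ax": 0,"ay": 0,"az": 0},{"dx": -0.08,"dy": -0.19,"dz": 0,"ax": 0,"ay": 0,"az": 0},{"dx": -0.08,"dy": -0.19,"dz": 0,"ax": 0,"ay": 0,"az": 0},{"dx": -0.08,"dy": -0.19,"dz": 0,"ax": 0,"ay": 0,"az": 0},{"dx": -0.08,"dy": -0.19,"dz": 0,"ax": 0,"ay": 0,"az": 0},{"dx": -0.08,"dy": -0.19,"dz": 0,"ax": 0,"ay": 0,"az": 0},{"dx": -0.08,"dy": -0.19,"dz": 0,"ax": 0,"ay": 0,"az": 0},{"dx": -0.08,"dy": -0.19,"dz": 0,"ax": 0,"ay": 0,"az": 0},{"dx": -0.08,"dy": -0.19,"dz": 0,"ax": 0,"ay": 0,"az": 0},{"dx": -0.08,"dy": -0.19,"dz": 0,"ax": 0,"ay": 0,"az": 0},{"dx": -0.08,"dy": -0.19,"dz": 0,"ax": 0,"ay": 0,"az": 0},{"dx": -0.08,"dy": -0.19,"dz": 0,"ax": 0,"ay": 0,"az": 0},{"dx": -0.08,"dy": -0.19,"dz": 0,"ax": 0,"ay": 0,"az": 0},{"dx": -0.08,"dy": -0.19,"dz": 0,"ax": 0,"ay": 0,"az": 0},{"dx": -0.04,"dy": -0.1,"dz": 0,"ax": 0,"ay": 0,"az": 0},{"dx": 0,"dy": 0,"dz": 0,"ax": 0,"ay": 0,"az": 0}]' --gripper -1 --force 40

```text
time_s: 2.52
eef_pos: [0.5298, -0.1214, 0.2443]
tcp_rot: [-0.093, 0.996, 0.0, -0.001]
force: [0.2, 0.2, -0.4]
opening: 0.085
grip_force: 0.0
```

```bash
python3 -c "
from h import *
look('w2','yellow','green')
goto(.521,-.099,.25,.19)"
```

```text
yellow
1809 [344.3 266.8] [310 230  73  59] [ 0.5615 -0.0916  0.095 ]
green
5627 [587.7 244.6] [537 157 103 151] [0.5212 0.1339 0.03  ]
1309 [341.3 116.1] [298 109  87  16] [ 0.4523 -0.112   0.03  ]
934 [619.9 194.8] [600 182  40  26] [0.472  0.1452 0.03  ]
918 [615.6 221.9] [595 210  44  25] [0.4961 0.1509 0.03  ]
740 [337.1 292.7] [300 286  77  13] [ 0.6107 -0.083   0.03  ]
628 [611.6 245. ] [592 237  41  17] [0.5175 0.1557 0.03  ]
turn share [ 0.001 -0.001 -0.001] then shift share [ 0.016  0.09  -0.022]
```

View pics/w2.png

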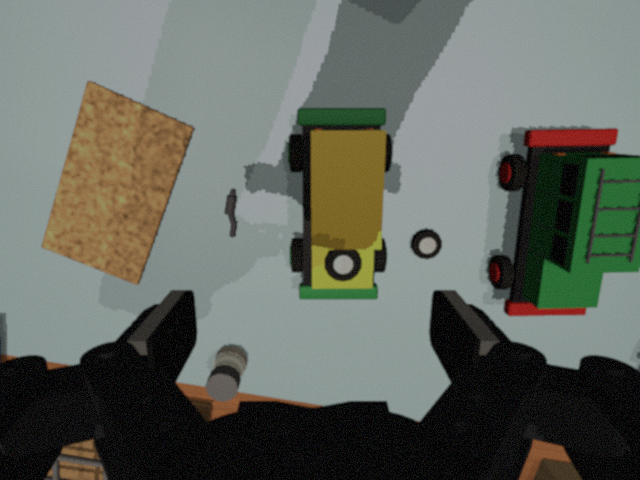

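The wrist view shows the yellow shell's roof from u 310 to 387 with its rear edge at v 129, and its green bumpers at v 116 and v 293. The bumpers agree with the top-view measurement to within 1 mm. Next I work out the roof centre.

```bash
python3 -c "
from h import *
C=cam('wrist',state())
print(plane(C,[(310,129),(387,129),(311,235),(383,247)],.095).round(4), plane(C,[(312,288),(376,288)],.061).round(4))
y=.185;c=np.array([.531,-.097]);g=c-.01*np.array([np.cos(y),np.sin(y)]);print(g);goto(*g,.08,y)"
```

```text
[[ 0.4664 -0.1345  0.095 ]
 [ 0.4565 -0.0823  0.095 ]
 [ 0.5409 -0.1197  0.095 ]
 [ 0.54   -0.0652  0.095 ]] [[ 0.5966 -0.1084  0.061 ]
 [ 0.5863 -0.0542  0.061 ]]
[ 0.52117064 -0.09883947]
turn share [ 0.001 -0.001  0.001] then shift share [0.016 0.09  0.658]
```

Call:
arm_command --moves '[{"dx": 0.03,"dy": 0.09,"dz": 0.05,"ax": 0,"ay": 0,"az": 0},{"dx": 0,"dy": 0,"dz": 0.15,"ax": 0,"ay": 0,"az": 0},{"dx": 0,"dy": 0,"dz": 0.15,"ax": 0,"ay": 0,"az": 0},{"dx": 0,"dy": 0,"dz": 0.15,"ax": 0,"ay": 0,"az": 0},{"dx": 0,"dy": 0,"dz": 0.13,"ax": 0,"ay": 0,"az": 0},{"dx": 0,"dy": 0,"dz": 0.07,"ax": 0,"ay": 0,"az": 0},{"dx": 0,"dy": 0,"dz": 0,"ax": 0,"ay": 0,"az": 0}]'

```text
time_s: 3.45
eef_pos: [0.5158, -0.0977, 0.0691]
tcp_rot: [-0.095, 0.995, 0.001, -0.002]
force: [-0.1, -0.3, -0.3]
opening: 0.0852
grip_force: 0.0
```

Call:
arm_command --moves '[{"dx": 0,"dy": 0,"dz": 0,"ax": 0,"ay": 0,"az": 0},{"dx": 0,"dy": 0,"dz": 0,"ax": 0,"ay": 0,"az": 0},{"dx": 0,"dy": 0,"dz": 0,"ax": 0,"ay": 0,"az": 0},{"dx": 0,"dy": 0,"dz": 0,"ax": 0,"ay": 0,"az": 0},{"dx": 0,"dy": 0,"dz": 0,"ax": 0,"ay": 0,"az": 0},{"dx": 0,"dy": 0,"dz": 0,"ax": 0,"ay": 0,"az": 0}]' --gripper 1 --force 30

```text
time_s: 4.2
eef_pos: [0.5189, -0.0991, 0.0717]
tcp_rot: [-0.095, 0.996, -0.0, 0.001]
force: [0.1, 0.8, 6.2]
opening: 0.0519
grip_force: 32.7
```

Call:
arm_command --moves '[{"dx": 0,"dy": 0,"dz": -0.03,"ax": 0,"ay": 0,"az": 0},{"dx": 0,"dy": 0,"dz": -0.06,"ax": 0,"ay": 0,"az": 0},{"dx": 0,"dy": 0,"dz": -0.09,"ax": 0,"ay": 0,"az": 0},{"dx": 0,"dy": 0,"dz": -0.12,"ax": 0,"ay": 0,"az": 0},{"dx": 0,"dy": 0,"dz": -0.1,"ax": 0,"ay": 0,"az": 0.02},{"dx": 0,"dy": 0,"dz": 0,"ax": 0,"ay": 0,"az": 0.06},{"dx": 0,"dy": 0,"dz": 0,"ax": 0,"ay": 0,"az": 0.07},{"dx": 0,"dy": 0,"dz": 0,"ax": 0,"ay": 0,"az": 0.06},{"dx": 0,"dy": 0,"dz": 0,"ax": 0,"ay": 0,"az": 0}]'

```text
time_s: 5.32
eef_pos: [0.518, -0.0993, 0.1711]
tcp_rot: [0.115, 0.993, -0.0, 0.0]
force: [0.3, 0.4, -0.5]
opening: 0.0515
grip_force: 31.9
```

```bash
python3 -c "
from h import *
goto(.5458,-.3057,.043,-.236);print(state()['opening'],state()['eef_pos'])"
```

```text
turn share [-0.     0.     0.003] then shift share [-0.301 -0.777  0.512]
0.05149801905697878 [ 0.517955   -0.09927251  0.17105673]
```

Call:
arm_command --moves '[{"dx": -0.03,"dy": -0.08,"dz": 0,"ax": 0,"ay": 0,"az": 0},{"dx": -0.06,"dy": -0.15,"dz": 0,"ax": 0,"ay": 0,"az": 0},{"dx": -0.06,"dy": -0.16,"dz": 0,"ax": 0,"ay": 0,"az": 0},{"dx": -0.06,"dy": -0.16,"dz": 0,"ax": 0,"ay": 0,"az": 0},{"dx": -0.06,"dy": -0.15,"dz": 0.03,"ax": 0,"ay": 0,"az": 0},{"dx": -0.03,"dy": -0.08,"dz": 0.08,"ax": 0,"ay": 0,"az": 0},{"dx": 0,"dy": 0,"dz": 0.14,"ax": 0,"ay": 0,"az": 0},{"dx": 0,"dy": 0,"dz": 0.13,"ax": 0,"ay": 0,"az": 0},{"dx": 0,"dy": 0,"dz": 0.07,"ax": 0,"ay": 0,"az": 0},{"dx": 0,"dy": 0,"dz": 0.03,"ax": 0,"ay": 0,"az": 0},{"dx": 0,"dy": 0,"dz": 0.02,"ax": 0,"ay": 0,"az": 0},{"dx": 0,"dy": 0,"dz": 0,"ax": 0,"ay": 0,"az": 0}]'

```text
time_s: 6.82
eef_pos: [0.5468, -0.3063, 0.0461]
tcp_rot: [0.115, 0.993, -0.0, 0.001]
force: [0.2, -0.7, -0.4]
opening: 0.0516
grip_force: 31.9
```

Call:
arm_command --moves '[{"dx": 0,"dy": 0,"dz": 0.01,"ax": 0,"ay": 0,"az": 0},{"dx": 0,"dy": 0,"dz": 0,"ax": 0,"ay": 0,"az": 0}]'

```text
time_s: 7.08
eef_pos: [0.5465, -0.3062, 0.0432]
tcp_rot: [0.115, 0.993, -0.0, 0.0]
force: [0.2, -0.4, -1.0]
opening: 0.0516
grip_force: 31.9
```

Call:
arm_command --moves '[{"dx": 0,"dy": 0,"dz": 0,"ax": 0,"ay": 0,"az": 0},{"dx": 0,"dy": 0,"dz": 0,"ax": 0,"ay": 0,"az": 0},{"dx": 0,"dy": 0,"dz": 0,"ax": 0,"ay": 0,"az": 0},{"dx": 0,"dy": 0,"dz": 0,"ax": 0,"ay": 0,"az": 0},{"dx": 0,"dy": 0,"dz": 0,"ax": 0,"ay": 0,"az": 0},{"dx": 0,"dy": 0,"dz": -0.05,"ax": 0,"ay": 0,"az": 0},{"dx": 0,"dy": 0,"dz": -0.12,"ax": 0,"ay": 0,"az": 0},{"dx": 0,"dy": 0,"dz": -0.2,"ax": 0,"ay": 0,"az": 0},{"dx": 0,"dy": 0,"dz": -0.2,"ax": 0,"ay": 0,"az": 0},{"dx": 0,"dy": 0,"dz": -0.17,"ax": 0,"ay": 0,"az": 0},{"dx": 0,"dy": 0,"dz": -0.05,"ax": 0,"ay": 0,"az": 0},{"dx": 0,"dy": 0,"dz": 0,"ax": 0,"ay": 0,"az": -0.07},{"dx": 0,"dy": 0,"dz": 0,"ax": 0,"ay": 0,"az": -0.07},{"dx": 0,"dy": 0,"dz": 0,"ax": 0,"ay": 0,"az": -0.08},{"dx": 0,"dy": 0,"dz": 0,"ax": 0,"ay": 0,"az": 0}]' --gripper -1

```text
time_s: 8.95
eef_pos: [0.5459, -0.3059, 0.2396]
tcp_rot: [-0.103, 0.995, 0.0, -0.001]
force: [0.3, -0.1, 0.5]
opening: 0.0854
grip_force: 0.0
```

```bash
python3 -c "
from h import *
look('w3','yellow',None,.066)
im=read_camera('top');cv2.imwrite('pics/t3.png',im[:,:,::-1])
C=cam('top')
for a,p,b in blobs(mask(im,'green'),80): print('G',a,p,plane(C,p,.03).round(4))
y=.2;c=np.array([.511,.0997]);g=c-.01*np.array([np.cos(y),np.sin(y)]);print(g);goto(*g,.25,y)"
```

```text
yellow
2547 [290.4 250.7] [253 214  78  75] [ 0.5806 -0.3175  0.066 ]
G 158 [380.7 199.5] [[ 0.6083 -0.0824  0.03  ]]
G 1100 [305.  238.4] [[0.5165 0.1014 0.03  ]]
G 183 [391.1 240.1] [[ 0.5092 -0.1043  0.03  ]]
G 177 [394.9 263.5] [[ 0.4531 -0.1114  0.03  ]]
[0.50119933 0.09771331]
turn share [ 0.    -0.     0.003] then shift share [-0.145  1.618 -0.041]
```

View pics/t3.png

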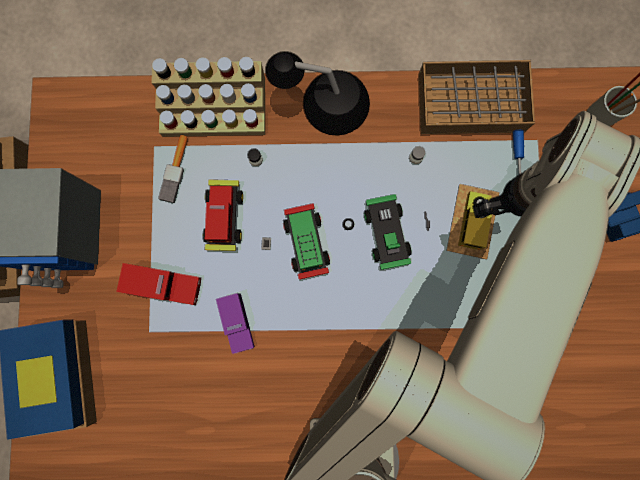

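The top view shows the yellow shell parked on the pad at (475,222). The green chassis is unmoved with its seat at (391,241), towards −x, which confirms the front. Next is the green shell.

Call:
arm_command --moves '[{"dx": -0.01,"dy": 0.1,"dz": 0,"ax": 0,"ay": 0,"az": 0},{"dx": -0.02,"dy": 0.18,"dz": 0,"ax": 0,"ay": 0,"az": 0},{"dx": -0.02,"dy": 0.2,"dz": 0,"ax": 0,"ay": 0,"az": 0},{"dx": -0.02,"dy": 0.22,"dz": 0,"ax": 0,"ay": 0,"az": 0},{"dx": -0.02,"dy": 0.22,"dz": 0,"ax": 0,"ay": 0,"az": 0},{"dx": -0.02,"dy": 0.22,"dz": 0,"ax": 0,"ay": 0,"az": 0},{"dx": -0.02,"dy": 0.2,"dz": 0,"ax": 0,"ay": 0,"az": 0},{"dx": -0.01,"dy": 0.18,"dz": 0,"ax": 0,"ay": 0,"az": 0},{"dx": -0.01,"dy": 0.1,"dz": 0,"ax": 0,"ay": 0,"az": 0},{"dx": 0,"dy": 0,"dz": 0,"ax": 0,"ay": 0,"az": 0}]'

```text
time_s: 10.3
eef_pos: [0.4984, 0.0994, 0.2403]
tcp_rot: [-0.105, 0.994, -0.0, -0.0]
force: [-1.0, -0.1, 0.1]
opening: 0.0855
grip_force: 0.0
```

```bash
python3 -c "
from h import *
look('w4','green','red')
goto(.5012,.0977,.068,.2)"
```

```text
green
6808 [309.9 225.4] [272 143  76 156] [0.5024 0.0976 0.095 ]
1580 [ 64.9 165.4] [ 28 143  62  46] [ 0.496 -0.078  0.095]
1504 [70.2 97.1] [24 88 93 19] [ 0.4497 -0.0767  0.095 ]
1052 [309.7 181. ] [289 168  43  27] [0.4709 0.0908 0.095 ]
1017 [ 93.6 278. ] [ 54 271  81  15] [ 0.5764 -0.0528  0.095 ]
994 [309.6 209.2] [289 197  42  25] [0.4907 0.0949 0.095 ]
red
4719 [558.5 322.3] [515 281  89  88] [0.5623 0.3541 0.03  ]
1464 [310.5 124.7] [266 116  89  18] [0.4332 0.083  0.03  ]
650 [308.3 301.8] [271 292  78  15] [0.5918 0.1146 0.03  ]
528 [631.9 179.1] [618 154  22  44] [0.4192 0.3656 0.03  ]
turn share [-0.    -0.     0.005] then shift share [-0.009 -0.005  0.689]
```

View pics/w4.png

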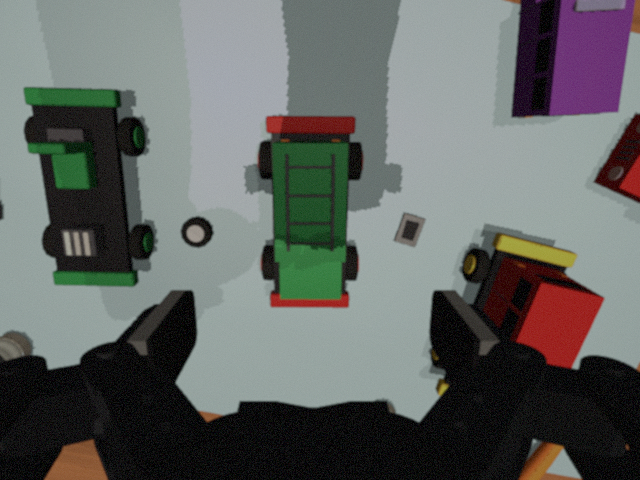

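The wrist view shows the green shell centred at (310,222), its roof's rear edge at v 143 and its bonnet front at v 299. The red bumpers are at v 125 and v 302.

```bash
python3 -c "
from h import *
C=cam('wrist',state())
print(plane(C,[(272,143),(349,143)],.095).mean(0), plane(C,[(278,298),(344,298)],.061).mean(0))"
```

```text
[0.44550703 0.0847832  0.095     ] [0.57366793 0.11217265 0.061     ]
```

Call:
arm_command --moves '[{"dx": 0,"dy": 0,"dz": 0.06,"ax": 0,"ay": 0,"az": 0},{"dx": 0,"dy": 0,"dz": 0.15,"ax": 0,"ay": 0,"az": 0},{"dx": 0,"dy": 0,"dz": 0.15,"ax": 0,"ay": 0,"az": 0},{"dx": 0,"dy": 0,"dz": 0.15,"ax": 0,"ay": 0,"az": 0},{"dx": 0,"dy": 0,"dz": 0.12,"ax": 0,"ay": 0,"az": 0},{"dx": 0,"dy": 0,"dz": 0.05,"ax": 0,"ay": 0,"az": 0},{"dx": 0,"dy": 0,"dz": 0,"ax": 0,"ay": 0,"az": 0}]'

```text
time_s: 11.22
eef_pos: [0.4982, 0.097, 0.0694]
tcp_rot: [-0.104, 0.995, -0.0, -0.001]
force: [0.5, -0.3, -0.5]
opening: 0.0855
grip_force: 0.0
```

Call:
arm_command --moves '[{"dx": 0,"dy": 0,"dz": 0,"ax": 0,"ay": 0,"az": 0},{"dx": 0,"dy": 0,"dz": 0,"ax": 0,"ay": 0,"az": 0},{"dx": 0,"dy": 0,"dz": 0,"ax": 0,"ay": 0,"az": 0},{"dx": 0,"dy": 0,"dz": 0,"ax": 0,"ay": 0,"az": 0},{"dx": 0,"dy": 0,"dz": 0,"ax": 0,"ay": 0,"az": 0},{"dx": 0,"dy": 0,"dz": 0,"ax": 0,"ay": 0,"az": 0}]' --gripper 1

```text
time_s: 11.98
eef_pos: [0.5, 0.0979, 0.0717]
tcp_rot: [-0.104, 0.995, -0.0, 0.002]
force: [-0.7, -0.5, 6.1]
opening: 0.0518
grip_force: 32.6
```

Call:
arm_command --moves '[{"dx": 0,"dy": 0,"dz": -0.03,"ax": 0,"ay": 0,"az": 0},{"dx": 0,"dy": 0,"dz": -0.06,"ax": 0,"ay": 0,"az": 0},{"dx": 0,"dy": 0,"dz": -0.09,"ax": 0,"ay": 0,"az": 0},{"dx": 0,"dy": 0,"dz": -0.12,"ax": 0,"ay": 0,"az": 0},{"dx": 0,"dy": 0,"dz": -0.1,"ax": 0,"ay": 0,"az": 0},{"dx": 0,"dy": 0,"dz": 0,"ax": 0,"ay": 0,"az": 0}]'

```text
time_s: 12.72
eef_pos: [0.5005, 0.0982, 0.173]
tcp_rot: [-0.104, 0.995, 0.0, 0.003]
force: [-0.6, -0.0, -1.4]
opening: 0.0518
grip_force: 31.9
```

```bash
python3 -c "
from h import *
print(state()['opening']);goto(.5212,-.0988,.072,.185)"
```

```text
0.05176594347374609
turn share [0.    0.003 0.012] then shift share [ 0.064 -0.79   0.404]
```

Call:
arm_command --moves '[{"dx": 0,"dy": 0,"dz": 0,"ax": 0,"ay": 0,"az": 0.012},{"dx": 0.005,"dy": -0.08,"dz": 0,"ax": 0,"ay": 0,"az": 0},{"dx": 0.013,"dy": -0.16,"dz": 0,"ax": 0,"ay": 0,"az": 0},{"dx": 0.013,"dy": -0.16,"dz": 0,"ax": 0,"ay": 0,"az": 0},{"dx": 0.013,"dy": -0.16,"dz": 0,"ax": 0,"ay": 0,"az": 0},{"dx": 0.013,"dy": -0.15,"dz": 0,"ax": 0,"ay": 0,"az": 0},{"dx": 0.007,"dy": -0.08,"dz": 0,"ax": 0,"ay": 0,"az": 0},{"dx": 0,"dy": 0,"dz": 0,"ax": 0,"ay": 0,"az": 0},{"dx": 0,"dy": 0,"dz": 0,"ax": 0,"ay": 0,"az": 0}]'

```text
time_s: 13.85
eef_pos: [0.5191, -0.0983, 0.1698]
tcp_rot: [-0.093, 0.996, 0.001, -0.001]
force: [-0.4, 0.3, 0.0]
opening: 0.0516
grip_force: 31.9
```

```bash
python3 -c "
from h import *
print(state()['opening']);goto(.5212,-.0988,.072,.185)"
```

```text
0.051591356851541925
turn share [ 0.001 -0.001  0.   ] then shift share [-0.008 -0.003  0.391]
```

Call:
arm_command --moves '[{"dx": -0.008,"dy": -0.003,"dz": 0.08,"ax": 0,"ay": 0,"az": 0},{"dx": 0,"dy": 0,"dz": 0.1,"ax": 0,"ay": 0,"az": 0},{"dx": 0,"dy": 0,"dz": 0.08,"ax": 0,"ay": 0,"az": 0},{"dx": 0,"dy": 0,"dz": 0.05,"ax": 0,"ay": 0,"az": 0},{"dx": 0,"dy": 0,"dz": 0.04,"ax": 0,"ay": 0,"az": 0},{"dx": 0,"dy": 0,"dz": 0.02,"ax": 0,"ay": 0,"az": 0},{"dx": 0,"dy": 0,"dz": 0.01,"ax": 0,"ay": 0,"az": 0},{"dx": 0,"dy": 0,"dz": 0,"ax": 0,"ay": 0,"az": 0}]'

```text
time_s: 14.85
eef_pos: [0.5218, -0.0997, 0.0756]
tcp_rot: [-0.092, 0.996, -0.0, 0.0]
force: [-0.6, -0.4, -0.1]
opening: 0.0515
grip_force: 31.9
```

Call:
arm_command --moves '[{"dx": 0,"dy": 0,"dz": 0.014,"ax": 0,"ay": 0,"az": 0},{"dx": 0,"dy": 0,"dz": 0,"ax": 0,"ay": 0,"az": 0}]'

```text
time_s: 15.1
eef_pos: [0.5218, -0.0997, 0.0719]
tcp_rot: [-0.092, 0.996, -0.0, 0.0]
force: [-0.2, -0.5, -0.7]
opening: 0.0516
grip_force: 32.0
```

Call:
arm_command --moves '[{"dx": 0,"dy": 0,"dz": 0,"ax": 0,"ay": 0,"az": 0},{"dx": 0,"dy": 0,"dz": 0,"ax": 0,"ay": 0,"az": 0},{"dx": 0,"dy": 0,"dz": 0,"ax": 0,"ay": 0,"az": 0},{"dx": 0,"dy": 0,"dz": 0,"ax": 0,"ay": 0,"az": 0},{"dx": 0,"dy": 0,"dz": 0,"ax": 0,"ay": 0,"az": 0},{"dx": 0,"dy": 0,"dz": -0.05,"ax": 0,"ay": 0,"az": 0},{"dx": 0,"dy": 0,"dz": -0.12,"ax": 0,"ay": 0,"az": 0},{"dx": 0,"dy": 0,"dz": -0.2,"ax": 0,"ay": 0,"az": 0},{"dx": 0,"dy": 0,"dz": -0.2,"ax": 0,"ay": 0,"az": 0},{"dx": 0,"dy": 0,"dz": -0.12,"ax": 0,"ay": 0,"az": 0.03},{"dx": 0,"dy": 0,"dz": 0,"ax": 0,"ay": 0,"az": 0.08},{"dx": 0,"dy": 0,"dz": 0,"ax": 0,"ay": 0,"az": 0}]' --gripper -1

```text
time_s: 16.6
eef_pos: [0.5218, -0.0997, 0.2456]
tcp_rot: [0.016, 1.0, -0.0, 0.001]
force: [0.1, -0.3, 0.0]
opening: 0.0857
grip_force: 0.0
```

```bash
python3 -c "
from h import *
look('w5','green','green',.03)
C=cam('top');im=read_camera('top')
for a,p,b in blobs(mask(im,'green'),80): print('G',a,p,plane(C,p,.03).round(4))
goto(.5675,.3026,.25,-.033)"
```

```text
green
7294 [316.8 228.2] [259 135 114 171] [ 0.5463 -0.0974  0.03  ]
1322 [295.7 122.4] [253 106  86  33] [ 0.4527 -0.1126  0.03  ]
1033 [303.7 179. ] [281 163  46  33] [ 0.501  -0.1076  0.03  ]
964 [309.8 206. ] [288 191  44  31] [ 0.5254 -0.1031  0.03  ]
648 [314.9 229. ] [294 218  42  23] [ 0.547  -0.0992  0.03  ]
green
7294 [316.8 228.2] [259 135 114 171] [ 0.5463 -0.0974  0.03  ]
1322 [295.7 122.4] [253 106  86  33] [ 0.4527 -0.1126  0.03  ]
1033 [303.7 179. ] [281 163  46  33] [ 0.501  -0.1076  0.03  ]
964 [309.8 206. ] [288 191  44  31] [ 0.5254 -0.1031  0.03  ]
648 [314.9 229. ] [294 218  42  23] [ 0.547  -0.0992  0.03  ]
G 242 [381.5 201.3] [[ 0.6039 -0.0842  0.03  ]]
G 139 [385.6 242.5] [[ 0.5036 -0.091   0.03  ]]
G 87 [392.8 235. ] [[ 0.5214 -0.1087  0.03  ]]
turn share [ 0. -0.  0.] then shift share [-0.132  1.614 -0.023]
```

View pics/w5.png

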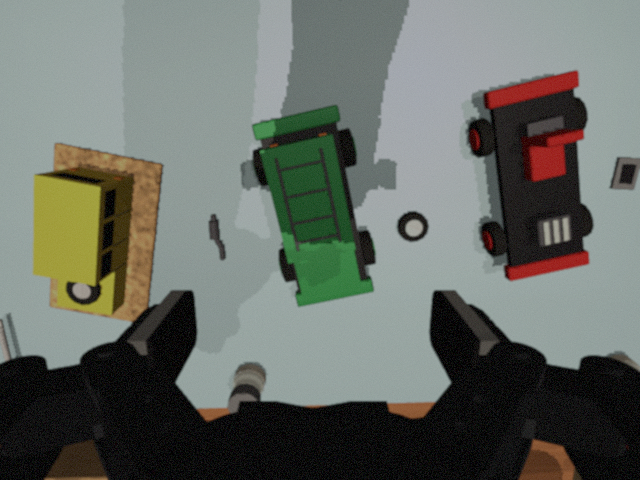

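The wrist view shows the green shell seated square on the green chassis, spanning about (296,122) to (335,295). The bare red chassis at (535,170) is still in place. Next is the red shell.

Call:
arm_command --moves '[{"dx": -0.01,"dy": 0.1,"dz": 0,"ax": 0,"ay": 0,"az": 0},{"dx": -0.02,"dy": 0.18,"dz": 0,"ax": 0,"ay": 0,"az": 0},{"dx": -0.02,"dy": 0.2,"dz": 0,"ax": 0,"ay": 0,"az": 0},{"dx": -0.02,"dy": 0.22,"dz": 0,"ax": 0,"ay": 0,"az": 0},{"dx": -0.02,"dy": 0.22,"dz": 0,"ax": 0,"ay": 0,"az": 0},{"dx": -0.02,"dy": 0.22,"dz": 0,"ax": 0,"ay": 0,"az": 0},{"dx": -0.01,"dy": 0.2,"dz": 0,"ax": 0,"ay": 0,"az": 0},{"dx": -0.01,"dy": 0.18,"dz": 0,"ax": 0,"ay": 0,"az": 0},{"dx": 0,"dy": 0.1,"dz": 0,"ax": 0,"ay": 0,"az": 0},{"dx": 0,"dy": 0,"dz": 0,"ax": 0,"ay": 0,"az": 0}]'

```text
time_s: 17.95
eef_pos: [0.5674, 0.3059, 0.2428]
tcp_rot: [0.015, 1.0, -0.0, -0.001]
force: [0.0, -0.1, -0.6]
opening: 0.0855
grip_force: 0.0
```

```bash
python3 -c "
from h import *
look('w6','red','yellow')
goto(.5675,.3026,.068,-.033)"
```

```text
red
10531 [308.2 212.4] [270 137  76 158] [0.5616 0.302  0.095 ]
7062 [557.8  22.4] [463   0 176  58] [0.4416 0.4663 0.095 ]
2908 [412.8  18.1] [369   0  86  43] [0.4364 0.3731 0.095 ]
1469 [ 46.5 119.4] [23 96 47 47] [0.4915 0.1256 0.095 ]
1447 [35.8 44.5] [ 0 27 76 37] [0.4447 0.1283 0.095 ]
1218 [101.5 232.2] [ 61 217  82  31] [0.572  0.1497 0.095 ]
yellow
696 [306.8 298.8] [269 290  78  14] [0.6594 0.2967 0.03  ]
turn share [-0.001 -0.001  0.001] then shift share [ 0.    -0.008  0.701]
```

View pics/w6.png

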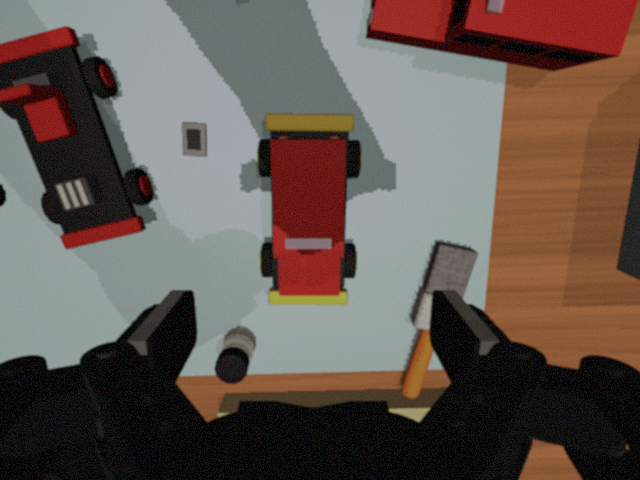

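The wrist view shows the small red shell with its light bar at (309,244). Its roof's rear edge is at v 138, its bonnet front at v 294, and the yellow bumpers at v 122 and v 299. The larger red car is well clear at (500,25).

```bash
python3 -c "
from h import *
C=cam('wrist',state())
print(plane(C,[(271,138),(348,138)],.095).mean(0), plane(C,[(277,294),(341,294)],.061).mean(0),plane(C,[(309.5,122.5)],.03))"
```

```text
[0.50933637 0.3032638  0.095     ] [0.64101835 0.29808543 0.061     ] [[0.49827543 0.30303589 0.03      ]]
```

Call:
arm_command --moves '[{"dx": 0,"dy": -0.012,"dz": 0.06,"ax": 0,"ay": 0,"az": 0},{"dx": 0,"dy": 0,"dz": 0.15,"ax": 0,"ay": 0,"az": 0},{"dx": 0,"dy": 0,"dz": 0.15,"ax": 0,"ay": 0,"az": 0},{"dx": 0,"dy": 0,"dz": 0.15,"ax": 0,"ay": 0,"az": 0},{"dx": 0,"dy": 0,"dz": 0.13,"ax": 0,"ay": 0,"az": 0},{"dx": 0,"dy": 0,"dz": 0.05,"ax": 0,"ay": 0,"az": 0},{"dx": 0,"dy": 0,"dz": 0,"ax": 0,"ay": 0,"az": 0}]'

```text
time_s: 18.88
eef_pos: [0.5678, 0.2999, 0.0713]
tcp_rot: [0.018, 1.0, -0.0, -0.001]
force: [0.1, 0.6, 0.9]
opening: 0.0853
grip_force: 0.0
```

Call:
arm_command --moves '[{"dx": 0,"dy": 0,"dz": 0,"ax": 0,"ay": 0,"az": 0},{"dx": 0,"dy": 0,"dz": 0,"ax": 0,"ay": 0,"az": 0},{"dx": 0,"dy": 0,"dz": 0,"ax": 0,"ay": 0,"az": 0},{"dx": 0,"dy": 0,"dz": 0,"ax": 0,"ay": 0,"az": 0},{"dx": 0,"dy": 0,"dz": 0,"ax": 0,"ay": 0,"az": 0},{"dx": 0,"dy": 0,"dz": 0,"ax": 0,"ay": 0,"az": 0}]' --gripper 1

```text
time_s: 19.62
eef_pos: [0.5692, 0.3016, 0.0738]
tcp_rot: [0.017, 1.0, 0.001, 0.002]
force: [-0.3, -0.5, 6.0]
opening: 0.0517
grip_force: 32.4
```

Call:
arm_command --moves '[{"dx": 0,"dy": 0,"dz": -0.03,"ax": 0,"ay": 0,"az": 0},{"dx": 0,"dy": 0,"dz": -0.06,"ax": 0,"ay": 0,"az": 0},{"dx": 0,"dy": 0,"dz": -0.09,"ax": 0,"ay": 0,"az": 0},{"dx": 0,"dy": 0,"dz": -0.12,"ax": 0,"ay": 0,"az": 0},{"dx": 0,"dy": 0,"dz": -0.1,"ax": 0,"ay": 0,"az": -0.03},{"dx": 0,"dy": 0,"dz": 0,"ax": 0,"ay": 0,"az": -0.05},{"dx": 0,"dy": 0,"dz": 0,"ax": 0,"ay": 0,"az": -0.04},{"dx": 0,"dy": 0,"dz": 0,"ax": 0,"ay": 0,"az": 0}]'

```text
time_s: 20.62
eef_pos: [0.568, 0.3011, 0.1725]
tcp_rot: [-0.102, 0.995, 0.0, 0.0]
force: [0.4, -0.2, -1.3]
opening: 0.0516
grip_force: 31.7
```

```bash
python3 -c "
from h import *
print(state()['opening']);goto(.5017,.097,.072,.2)"
```

```text
0.051623275794802095
turn share [0.    0.    0.002] then shift share [ 0.422 -0.747  0.402]
```

Call:
arm_command --moves '[{"dx": 0.04,"dy": -0.07,"dz": 0,"ax": 0,"ay": 0,"az": 0},{"dx": 0.07,"dy": -0.13,"dz": 0,"ax": 0,"ay": 0,"az": 0},{"dx": 0.08,"dy": -0.15,"dz": 0,"ax": 0,"ay": 0,"az": 0},{"dx": 0.08,"dy": -0.15,"dz": 0,"ax": 0,"ay": 0,"az": 0},{"dx": 0.08,"dy": -0.15,"dz": 0,"ax": 0,"ay": 0,"az": 0},{"dx": 0.055,"dy": -0.095,"dz": 0,"ax": 0,"ay": 0,"az": 0},{"dx": 0,"dy": 0,"dz": 0,"ax": 0,"ay": 0,"az": 0},{"dx": 0,"dy": 0,"dz": 0,"ax": 0,"ay": 0,"az": 0}]'

```text
time_s: 21.62
eef_pos: [0.5074, 0.0985, 0.1722]
tcp_rot: [-0.102, 0.995, 0.0, 0.001]
force: [-0.5, -0.2, -1.4]
opening: 0.0516
grip_force: 31.8
```

```bash
python3 -c "
from h import *
print(state()['opening']);goto(.506,.0978,.074,.2)"
```

```text
0.05155355282595322
turn share [0.    0.001 0.002] then shift share [ 0.006 -0.002  0.393]
```

Call:
arm_command --moves '[{"dx": 0.006,"dy": -0.002,"dz": 0.08,"ax": 0,"ay": 0,"az": 0},{"dx": 0,"dy": 0,"dz": 0.1,"ax": 0,"ay": 0,"az": 0},{"dx": 0,"dy": 0,"dz": 0.08,"ax": 0,"ay": 0,"az": 0},{"dx": 0,"dy": 0,"dz": 0.05,"ax": 0,"ay": 0,"az": 0},{"dx": 0,"dy": 0,"dz": 0.04,"ax": 0,"ay": 0,"az": 0},{"dx": 0,"dy": 0,"dz": 0.03,"ax": 0,"ay": 0,"az": 0},{"dx": 0,"dy": 0,"dz": 0.01,"ax": 0,"ay": 0,"az": 0},{"dx": 0,"dy": 0,"dz": 0,"ax": 0,"ay": 0,"az": 0}]'

```text
time_s: 22.62
eef_pos: [0.5057, 0.0973, 0.0745]
tcp_rot: [-0.102, 0.995, 0.0, 0.0]
force: [0.5, 0.6, -0.1]
opening: 0.0515
grip_force: 31.8
```

Call:
arm_command --moves '[{"dx": 0,"dy": 0,"dz": 0,"ax": 0,"ay": 0,"az": 0},{"dx": 0,"dy": 0,"dz": 0,"ax": 0,"ay": 0,"az": 0},{"dx": 0,"dy": 0,"dz": 0,"ax": 0,"ay": 0,"az": 0},{"dx": 0,"dy": 0,"dz": 0,"ax": 0,"ay": 0,"az": 0},{"dx": 0,"dy": 0,"dz": 0,"ax": 0,"ay": 0,"az": 0},{"dx": 0,"dy": 0,"dz": -0.05,"ax": 0,"ay": 0,"az": 0},{"dx": 0,"dy": 0,"dz": -0.12,"ax": 0,"ay": 0,"az": 0},{"dx": 0,"dy": 0,"dz": -0.2,"ax": 0,"ay": 0,"az": 0},{"dx": 0,"dy": 0,"dz": -0.2,"ax": 0,"ay": 0,"az": 0},{"dx": 0,"dy": 0,"dz": -0.12,"ax": 0,"ay": 0,"az": 0.02},{"dx": 0,"dy": 0,"dz": 0,"ax": 0,"ay": 0,"az": 0.06},{"dx": 0,"dy": 0,"dz": 0,"ax": 0,"ay": 0,"az": 0.08},{"dx": 0,"dy": 0,"dz": 0,"ax": 0,"ay": 0,"az": 0.06},{"dx": 0,"dy": 0,"dz": 0,"ax": 0,"ay": 0,"az": 0}]' --gripper -1

```text
time_s: 24.38
eef_pos: [0.5056, 0.0973, 0.2477]
tcp_rot: [0.116, 0.993, 0.0, 0.0]
force: [-0.5, 0.1, -0.4]
opening: 0.0852
grip_force: 0.0
```

```bash
python3 -c "
from h import *
look('w7','red',None,.03)
goto(.5458,-.3057,.25,-.236)"
```

```text
red
10944 [313.3 214.1] [245 128 144 175] [0.5169 0.0946 0.03  ]
1407 [277.7 124.1] [237  99  82  50] [0.4331 0.0831 0.03  ]
1351 [621.6  19. ] [602   0  38  39] [0.4181 0.3722 0.03  ]
turn share [0.    0.    0.002] then shift share [-0.533 -1.53  -0.01 ]
```

View pics/w7.png

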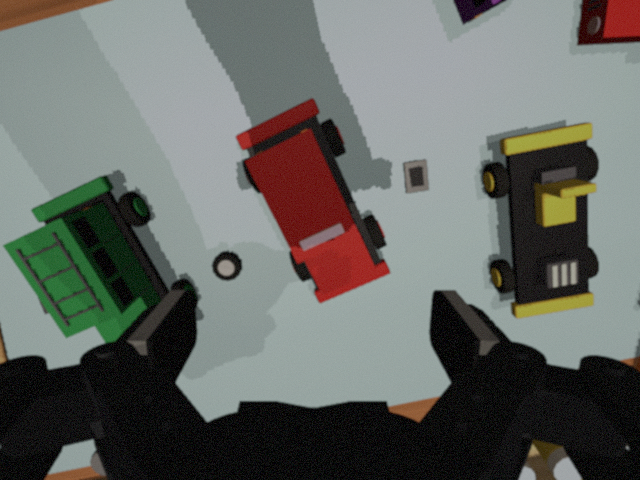

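The wrist view shows the red shell seated square on the red chassis, spanning about (278,124) to (350,285). The yellow chassis at (550,220) is bare and unmoved. Next is the yellow shell.

Call:
arm_command --moves '[{"dx": -0.03,"dy": -0.09,"dz": 0,"ax": 0,"ay": 0,"az": 0},{"dx": -0.06,"dy": -0.18,"dz": 0,"ax": 0,"ay": 0,"az": 0},{"dx": -0.07,"dy": -0.2,"dz": 0,"ax": 0,"ay": 0,"az": 0},{"dx": -0.07,"dy": -0.2,"dz": 0,"ax": 0,"ay": 0,"az": 0},{"dx": -0.07,"dy": -0.2,"dz": 0,"ax": 0,"ay": 0,"az": 0},{"dx": -0.07,"dy": -0.2,"dz": 0,"ax": 0,"ay": 0,"az": 0},{"dx": -0.07,"dy": -0.19,"dz": 0,"ax": 0,"ay": 0,"az": 0},{"dx": -0.06,"dy": -0.18,"dz": 0,"ax": 0,"ay": 0,"az": 0},{"dx": -0.03,"dy": -0.09,"dz": 0,"ax": 0,"ay": 0,"az": 0},{"dx": 0,"dy": 0,"dz": 0,"ax": 0,"ay": 0,"az": 0}]'

```text
time_s: 25.68
eef_pos: [0.545, -0.3074, 0.2463]
tcp_rot: [0.118, 0.993, 0.0, -0.0]
force: [0.1, 0.6, 0.1]
opening: 0.0851
grip_force: 0.0
```

```bash
python3 -c "
from h import *
look('w8','yellow',None,.066)
goto(.5465,-.3062,.041,-.236)"
```

```text
yellow
2486 [313.4 252.1] [283 216  65  67] [ 0.5794 -0.3157  0.066 ]
turn share [ 0. -0.  0.] then shift share [-0.006  0.001  0.822]
```

View pics/w8.png

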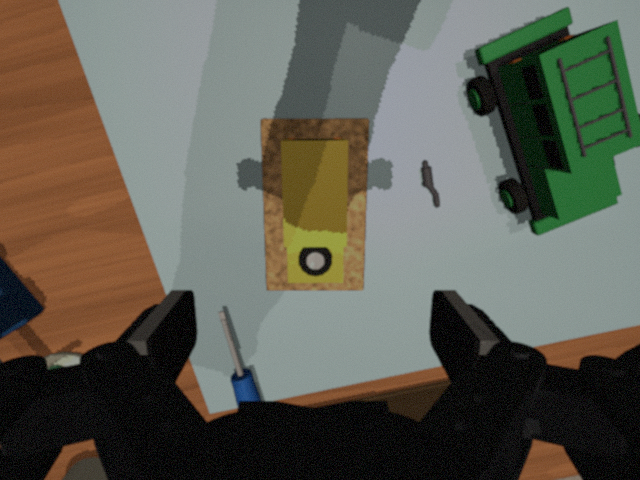

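The yellow shell stands square on the pad, with its roof's rear edge at v 140, bonnet front at v 283 and centre at u 315.

```bash
python3 -c "
from h import *
C=cam('wrist',state())
print(plane(C,[(281,140),(349,140)],.066).mean(0), plane(C,[(287,283),(345,283)],.032).mean(0))"
```

```text
[ 0.49139376 -0.29186546  0.066     ] [ 0.62080295 -0.32139894  0.032     ]
```

Call:
arm_command --moves '[{"dx": 0,"dy": 0,"dz": 0.08,"ax": 0,"ay": 0,"az": 0},{"dx": 0,"dy": 0,"dz": 0.16,"ax": 0,"ay": 0,"az": 0},{"dx": 0,"dy": 0,"dz": 0.17,"ax": 0,"ay": 0,"az": 0},{"dx": 0,"dy": 0,"dz": 0.17,"ax": 0,"ay": 0,"az": 0},{"dx": 0,"dy": 0,"dz": 0.13,"ax": 0,"ay": 0,"az": 0},{"dx": 0,"dy": 0,"dz": 0.07,"ax": 0,"ay": 0,"az": 0},{"dx": 0,"dy": 0,"dz": 0.03,"ax": 0,"ay": 0,"az": 0},{"dx": 0,"dy": 0,"dz": 0,"ax": 0,"ay": 0,"az": 0}]'

```text
time_s: 26.72
eef_pos: [0.5459, -0.3054, 0.045]
tcp_rot: [0.117, 0.993, -0.0, 0.0]
force: [0.4, 0.9, 0.1]
opening: 0.0853
grip_force: 0.0
```

Call:
arm_command --moves '[{"dx": 0,"dy": 0,"dz": 0,"ax": 0,"ay": 0,"az": 0},{"dx": 0,"dy": 0,"dz": 0,"ax": 0,"ay": 0,"az": 0},{"dx": 0,"dy": 0,"dz": 0,"ax": 0,"ay": 0,"az": 0},{"dx": 0,"dy": 0,"dz": 0,"ax": 0,"ay": 0,"az": 0},{"dx": 0,"dy": 0,"dz": 0,"ax": 0,"ay": 0,"az": 0},{"dx": 0,"dy": 0,"dz": 0,"ax": 0,"ay": 0,"az": 0}]' --gripper 1

```text
time_s: 27.48
eef_pos: [0.5463, -0.3062, 0.0458]
tcp_rot: [0.117, 0.993, -0.001, 0.001]
force: [-0.9, -0.7, 5.3]
opening: 0.0514
grip_force: 32.8
```

Call:
arm_command --moves '[{"dx": 0,"dy": 0,"dz": -0.03,"ax": 0,"ay": 0,"az": 0},{"dx": 0,"dy": 0,"dz": -0.08,"ax": 0,"ay": 0,"az": 0},{"dx": 0,"dy": 0,"dz": -0.15,"ax": 0,"ay": 0,"az": 0},{"dx": 0,"dy": 0,"dz": -0.17,"ax": 0,"ay": 0,"az": 0},{"dx": 0,"dy": 0,"dz": -0.17,"ax": 0,"ay": 0,"az": 0},{"dx": 0,"dy": 0,"dz": -0.08,"ax": 0,"ay": 0,"az": -0.05},{"dx": 0,"dy": 0,"dz": 0,"ax": 0,"ay": 0,"az": -0.05},{"dx": 0,"dy": 0,"dz": 0,"ax": 0,"ay": 0,"az": 0}]'

```text
time_s: 28.48
eef_pos: [0.5451, -0.3054, 0.2143]
tcp_rot: [0.018, 1.0, 0.0, -0.0]
force: [-0.0, 0.3, -1.2]
opening: 0.0514
grip_force: 32.1
```

```bash
python3 -c "
from h import *
print(state()['opening']);goto(.5685,.3013,.075,-.036)"
```

```text
0.05140632735857685
turn share [ 0. -0.  0.] then shift share [-0.006  2.429  0.557]
```

Call:
arm_command --moves '[{"dx": 0,"dy": 0.08,"dz": 0,"ax": 0,"ay": 0,"az": 0},{"dx": 0,"dy": 0.15,"dz": 0,"ax": 0,"ay": 0,"az": 0},{"dx": 0,"dy": 0.18,"dz": 0,"ax": 0,"ay": 0,"az": 0},{"dx": 0,"dy": 0.18,"dz": 0,"ax": 0,"ay": 0,"az": 0},{"dx": 0,"dy": 0.18,"dz": 0,"ax": 0,"ay": 0,"az": 0},{"dx": 0,"dy": 0.18,"dz": 0,"ax": 0,"ay": 0,"az": 0},{"dx": 0,"dy": 0.18,"dz": 0,"ax": 0,"ay": 0,"az": 0},{"dx": 0,"dy": 0.18,"dz": 0,"ax": 0,"ay": 0,"az": 0},{"dx": 0,"dy": 0.18,"dz": 0,"ax": 0,"ay": 0,"az": 0},{"dx": 0,"dy": 0.18,"dz": 0,"ax": 0,"ay": 0,"az": 0},{"dx": 0,"dy": 0.18,"dz": 0,"ax": 0,"ay": 0,"az": 0},{"dx": 0,"dy": 0.18,"dz": 0,"ax": 0,"ay": 0,"az": 0},{"dx": 0,"dy": 0.18,"dz": 0,"ax": 0,"ay": 0,"az": 0},{"dx": 0,"dy": 0.13,"dz": 0,"ax": 0,"ay": 0,"az": 0},{"dx": 0,"dy": 0.09,"dz": 0,"ax": 0,"ay": 0,"az": 0},{"dx": 0,"dy": 0,"dz": 0,"ax": 0,"ay": 0,"az": 0},{"dx": 0,"dy": 0,"dz": 0,"ax": 0,"ay": 0,"az": 0}]'

```text
time_s: 30.6
eef_pos: [0.5657, 0.3013, 0.2138]
tcp_rot: [0.017, 1.0, -0.001, -0.001]
force: [0.6, 0.3, -0.5]
opening: 0.0514
grip_force: 32.1
```

```bash
python3 -c "
from h import *
print(state()['opening']);goto(.5685,.3013,.075,-.036)"
```

```text
0.05143486872428879
turn share [-0.001 -0.001  0.001] then shift share [-0.011  0.     0.555]
```

Call:
arm_command --moves '[{"dx": -0.01,"dy": 0,"dz": 0.08,"ax": 0,"ay": 0,"az": 0},{"dx": 0,"dy": 0,"dz": 0.14,"ax": 0,"ay": 0,"az": 0},{"dx": 0,"dy": 0,"dz": 0.12,"ax": 0,"ay": 0,"az": 0},{"dx": 0,"dy": 0,"dz": 0.08,"ax": 0,"ay": 0,"az": 0},{"dx": 0,"dy": 0,"dz": 0.05,"ax": 0,"ay": 0,"az": 0},{"dx": 0,"dy": 0,"dz": 0.04,"ax": 0,"ay": 0,"az": 0},{"dx": 0,"dy": 0,"dz": 0.03,"ax": 0,"ay": 0,"az": 0},{"dx": 0,"dy": 0,"dz": 0.01,"ax": 0,"ay": 0,"az": 0},{"dx": 0,"dy": 0,"dz": 0,"ax": 0,"ay": 0,"az": 0}]'

```text
time_s: 31.72
eef_pos: [0.5692, 0.3016, 0.0771]
tcp_rot: [0.017, 1.0, 0.0, 0.0]
force: [-0.4, 0.4, -0.8]
opening: 0.0516
grip_force: 32.2
```

Call:
arm_command --moves '[{"dx": 0,"dy": 0,"dz": 0.01,"ax": 0,"ay": 0,"az": 0},{"dx": 0,"dy": 0,"dz": 0,"ax": 0,"ay": 0,"az": 0}]'

```text
time_s: 31.98
eef_pos: [0.5694, 0.3018, 0.0748]
tcp_rot: [0.017, 1.0, 0.0, 0.001]
force: [0.5, -0.5, -0.1]
opening: 0.0517
grip_force: 32.3
```

Call:
arm_command --moves '[{"dx": 0,"dy": 0,"dz": 0,"ax": 0,"ay": 0,"az": 0},{"dx": 0,"dy": 0,"dz": 0,"ax": 0,"ay": 0,"az": 0},{"dx": 0,"dy": 0,"dz": 0,"ax": 0,"ay": 0,"az": 0},{"dx": 0,"dy": 0,"dz": 0,"ax": 0,"ay": 0,"az": 0},{"dx": 0,"dy": 0,"dz": 0,"ax": 0,"ay": 0,"az": 0},{"dx": 0,"dy": 0,"dz": -0.05,"ax": 0,"ay": 0,"az": 0},{"dx": 0,"dy": 0,"dz": -0.12,"ax": 0,"ay": 0,"az": 0},{"dx": 0,"dy": 0,"dz": -0.2,"ax": 0,"ay": 0,"az": 0},{"dx": 0,"dy": 0,"dz": -0.2,"ax": 0,"ay": 0,"az": 0},{"dx": 0,"dy": 0,"dz": -0.12,"ax": 0,"ay": 0,"az": 0},{"dx": 0.1,"dy": 0,"dz": 0,"ax": 0,"ay": 0,"az": 0},{"dx": 0.2,"dy": 0,"dz": 0,"ax": 0,"ay": 0,"az": 0},{"dx": 0.2,"dy": 0,"dz": 0,"ax": 0,"ay": 0,"az": 0},{"dx": 0.2,"dy": 0,"dz": 0,"ax": 0,"ay": 0,"az": 0},{"dx": 0.1,"dy": 0,"dz": 0,"ax": 0,"ay": 0,"az": 0},{"dx": 0,"dy": 0,"dz": 0,"ax": 0,"ay": 0,"az": 0}]' --gripper -1

```text
time_s: 33.98
eef_pos: [0.3679, 0.3086, 0.2483]
tcp_rot: [0.016, 1.0, 0.001, 0.001]
force: [0.3, -1.0, 0.4]
opening: 0.0855
grip_force: 0.0
```

```bash
python3 -c "
from h import *
a=read_camera('top')[165:290,190:430];b=read_camera('scene')[140:360,190:480]
a=cv2.resize(a,(580,300));b=cv2.resize(b,(396,300));
v=np.hstack([a,b]);v=cv2.resize(v,(800,246));cv2.imwrite('pics/t9.png',v[:,:,::-1])"
```

```text
(no output)
```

View pics/t9.png

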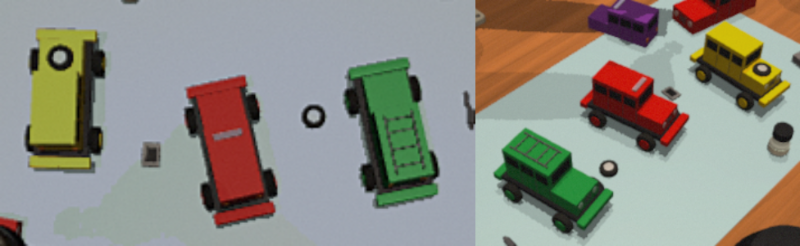

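In both views all three shells sit level and square on the chassis of their own colour. The spare wheel has not moved (315,117 in the picture), and the arm is clear. I hand it in.

```bash
python3 -c "
from bench import *
print(close_job())"
```

```text
the job is handed in; nothing more can be done
None
```

I handed the job in at about 34 s of the 106 s: the last pictures show all three shells seated square on the chassis of their own colour, but `close_job()` gave no verdict.

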